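# Index the model tower's turntable by feel and lock it

## Robot

A 6-joint arm with a two-finger parallel gripper is mounted at the origin on the work surface. World frame = base frame: x ahead of the robot, y to its left, z up, the work surface at z = 0. Lengths are in mm, angles in degrees, forces in N, time in s.
With the tool pointing down it reaches from about 350 to 850 mm from the base axis. Payload 8.1 kg.
Tool frame: the origin (TCP) lies midway between the tips of the shut fingers; the grasp point (between the pads) lies 19 mm behind it; x points along the fingers, y is the direction in which the jaws open and shut, and the axes are right-handed (so a half turn about x gives the same grasp; the last joint's range is limited). The gripper opens to 85 mm and grips with 20 to 120 N. Pads are 22 mm wide; open, the fingers measure 114 mm over their backs; the gripper's body (76 mm by 85 mm) begins 54 mm behind the grasp point. The pads swing forward as they close: fully open they stand 13 mm farther back than shut.
Start: joints at [-4.893, 7.471, 85.268, -0, 87.261, -4.893], TCP at [600.004, 0.022, 231.292] pointing down, gripper open.
Joint ranges: [-169.43, 169.43], [-51.17, 129.36], [1.28, 143.12], [-76.62, 256.62], [0, 156.53], [-152.29, 152.29]. Speed limits (degrees/s): [136.94, 136.94, 159.86, 180, 180, 180].

## Interface

Orientations are given as [roll, pitch, yaw] about the fixed x, y, z axes, in that order (R = Rz(yaw) Ry(pitch) Rx(roll)).
In Python, from bench import r, snapshot, workorder gives the robot as it stands.
- The arm moves only by the tool send_rows, never from a script. Its arguments are lists of equal length, an entry for each row: "offset": the shift along the tool's x, y, z in cm, a list of three; "dr": the turn, a rotation vector about the tool's x, y, z in degrees, a list of three; "grip": the opening in per cent of the stroke, from 0 (shut) to 100 (fully open). In form: {"offset": [[dx, dy, dz], ...], "dr": [[rx, ry, rz], ...], "grip": [grip, ...]}. A call has 1 to 5 rows; each row shifts and turns the commanded pose from where the row before left it, along the tool's axes as they then stand; what a row does not reach is not made up. A row lasts 1/8 s, in which the tool goes at most 62.5 mm and 10.7 degrees, less where a joint would pass 70% of its speed; a pose out of reach is approached as far as the arm can. A call with a gripper value outside its range is refused whole. The fingers move at their own pace and stop on an object; "force" is the grip in N (left out, the last holds). Time passes only in rows, so rows that do not move let the fingers close. It gives the time, the measured TCP pose, the force and the opening at its end, in the units of the state.
- r.sense(): the state, without advancing time (a new reading comes with each control period).
- snapshot(name): name is "scene" or "side" or "wrist"; returns a dict with "pixels" (384x512x3 uint8, red, green, blue), "fx", "fy", "cx", "cy" (pixels), "world_to_cam" (4x4, takes a point from world to camera coordinates). Camera axes: x right, y up, looking along -z (the intrinsics and any distortion apply to the point x, -y, -z); pixel columns grow to the right and rows downward; lengths in mm; the calibration is good to about 2 mm. The wrist camera is an equidistant fisheye: a pixel r from the principal point sees the ray r / f radians off the axis. A picture is of the moment at which its call begins. There is no depth.
- workorder.hand_in(): hands the job in, once; it reports no verdict.
The state is a dict: "time": time; "joint_pos": joint angles; "qd": joint speeds; "joint_efforts": joint torques, N m; "tool_pos": TCP position; "tcp_rot": TCP orientation; "ft_force": force on the tool from outside, world axes, zero at the start; "wrist_torque": the same for the moment, N m; "finger_gap": finger opening in mm.
Only numpy, scipy, OpenCV 4.12 (cv2) and the standard library are available. Lean on these libraries where they do the work, as an engineer would, in place of code of your own. Each camera call takes 0.05 s, during which the arm holds its last target.

## Task

Bring the half-painted model tower on the bench's indexing turntable to one of its index stops and lock it there: turn it slowly by the bar knob on top until you feel the hidden spring detent drop into its notch, let go of the knob, then push the lock pin at the turntable's side gently down until it is fully home. If the pin stops high, the notch is not under it: do not force it, find the notch first. Keep off the tower, whose paint is wet, and leave the jar, bottle and brush around it where they are.

Things in the scene. Friction and masses are not known exactly. Their poses are not given: they have to be found in the camera images.
- indexer: fixed grey housing of the turntable, round, 236 mm across, 46 mm high, with four bolted lugs out to 141 mm from its axis; origin on the turning axis at its underside (on the bench), z up. On it turns a steel faceplate 156 mm across (top 61 mm above the bench) with the tower and knob. The lock pin stands 100 mm from the axis in the housing's own -y direction
- knob_grip (a point): centre of the black bar knob on the turning axis, 131 mm above the bench: a bar 58 mm long (along this point's x), 16 mm wide (y), 26 mm high, on a neck 18 mm across. Knob, tower and faceplate turn as one about the vertical, either way and without end. A hidden ring inside has four equal notches, 90 degrees apart, at unknown angles to the knob; at the start the nearest is 16 to 45 degrees away
- turntable: the turning faceplate, knob and tower; origin on the axis at bench height, x along the bar. Drag between notches is steady, 0.2 to 0.4 N m when slow. From 5 degrees before a notch's centre it falls and becomes a pull onward of 0.2 to 0.5 N m; past the centre a resistance of 1 to 1.3 N m, gone 5 degrees on. Let go within 3 degrees of the centre, the ball draws it onto the centre and holds it
- tower: model tower storey of foam standing on the faceplate, round, 120 mm across at most, 38 mm high; origin at the centre of its underside, 61 mm above the bench; its top, 99 mm above the bench, is covered in the middle by a steel washer 48 mm across (top 103 mm). Wet paint: not to be touched
- lock_pin_head (a point): centre of the flat top of the lock pin's round black head, 28 mm across, 12 mm high; the top is 100 mm above the bench when up, 88 mm when home. It slides straight down in a steel bush 28 mm across whose top is 74 mm above the bench; an O-ring's drag of 3 N holds it wherever it is left
- lock_pin (a joint): how far the lock pin is pushed down, in m: 0 at the start (up), 0.012 fully home against its stop, where a firm press takes it up to 1 mm further. With no notch beneath, its tip lands on the ring at about 0.0045 and goes no further; its rounded tip and the notch's chamfers take up errors of about 3 degrees
- paint_jar_mid (a point): middle of a closed jar of olive paint, 68 mm across, 105 mm high, standing on the bench
- ink_bottle_mid (a point): middle of an amber glass bottle, 60 mm across, 160 mm high, standing on the bench
- flat_brush_mid (a point): middle of a flat paint brush, 220 mm long (along x), 42 mm wide at most, 20 mm high, lying on the bench

How it is judged:
By the outcome, as a careful person would: the job done as asked, in the order asked, and still so for the second after the job is handed in, with the robot touching nothing.
It also fails if it takes over 64 s, if anything falls off the work surface, if the arm or the gripper's body presses on something with over 40 N, if the wrist force passes 120 N, or if a joint passes its speed limit or range.

## Working session

There is one attempt and no reset: what is moved stays moved. The work goes in short steps, Python scripts to look and compute and a tool call to move; the robot and the scene stay as the last step left them, time stands still between calls to the robot, and variables do not carry over. Pictures are saved under pics/ and viewed, and the job is handed in when it is done.

Besides the shell and the picture viewer there is one more tool, called as name(argument=value, ...) on one line, values as JSON. send_rows: Moves the arm, as the interface text tells. Its arguments: {"type":"object","properties":{"offset":{"type":"array","items":{"type":"array","items":{"type":"number"}}},"dr":{"type":"array","items":{"type":"array","items":{"type":"number"}}},"grip":{"type":"array","items":{"type":"number"}},"force":{"type":"number"}},"required":["offset","dr","grip"]}

```bash
mkdir -p pics; ls; python3 - <<'E'
from bench import r,snapshot
import cv2
for n in ["scene","side","wrist"]:
    s=snapshot(n); cv2.imwrite(f"pics/{n}0.png",cv2.cvtColor(s["pixels"],cv2.COLOR_RGB2BGR))
    import pickle; pickle.dump(s,open(f"pics/{n}0.pkl","wb"))
    print(n,{k:v for k,v in s.items() if k!="pixels"})
print(r.sense())
E
```

```text
pics
scene {'fx': 377.94219627924866, 'fy': 377.94219627924866, 'cx': 255.08932523329224, 'cy': 193.5272675040805, 'world_to_cam': array([[-3.31577074e-01,  9.43358333e-01, -1.14760823e-02,
         2.10455506e+02],
       [-4.99750397e-01, -1.65311795e-01,  8.50247935e-01,
         2.18651454e+02],
       [ 8.00191343e-01,  2.87657899e-01,  5.26257302e-01,
        -1.59013511e+03],
       [ 0.00000000e+00,  0.00000000e+00,  0.00000000e+00,
         1.00000000e+00]])}
side {'fx': 400.42262851770477, 'fy': 400.42262851770477, 'cx': 256.6391616327929, 'cy': 189.43641711968866, 'world_to_cam': array([[ 8.83277278e-01, -4.68796838e-01,  7.12561742e-03,
        -5.57532017e+02],
       [ 3.38085724e-01,  6.47382319e-01,  6.83076992e-01,
        -2.84640412e+02],
       [-3.24837332e-01, -6.00937317e-01,  7.30311611e-01,
        -9.21352049e+02],
       [ 0.00000000e+00,  0.00000000e+00,  0.00000000e+00,
         1.00000000e+00]])}
wrist {'fx': 297.3186396354542, 'fy': 297.3186396354542, 'cx': 258.0817795091384, 'cy': 196.75259278153308, 'world_to_cam': array([[ 9.99999693e-01, -3.85215882
[... 273 characters left out ...]
+00,
         1.00000000e+00]])}
{'time': 0.15, 'joint_pos': array([-4.89379699e+00,  7.50393753e+00,  8.53147649e+01,  1.34736240e-04,
        8.72617894e+01, -4.89254817e+00]), 'qd': array([ 0.02252483, -0.0846814 , -0.12219263, -0.03615338, -0.01209424,
       -0.00393925]), 'joint_efforts': array([ 1.01583330e-03, -5.70061326e+01, -5.01160097e+01, -1.39109225e-04,
        9.69119486e-03, -7.10949371e-05]), 'tool_pos': array([5.99581241e+02, 5.13347316e-02, 2.30499989e+02]), 'tcp_rot': array([-94.98834015,  89.91950804, 175.0104045 ]), 'ft_force': array([-0.01695874,  0.57452698,  0.40397264]), 'wrist_torque': array([ 0.02934903, -0.01738231, -0.04213253]), 'finger_gap': 85.5452610649307}
```

View pics/scene0.png

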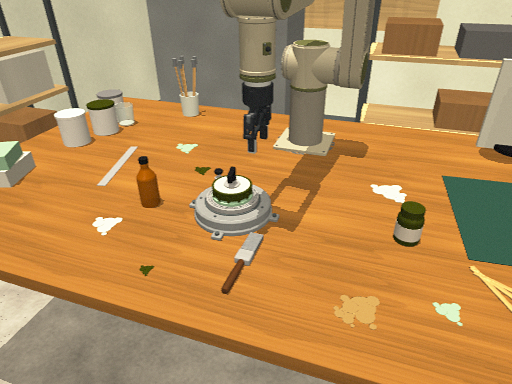

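View pics/side0.png

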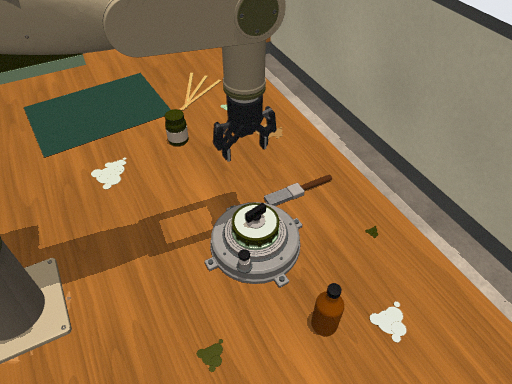

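View pics/wrist0.png

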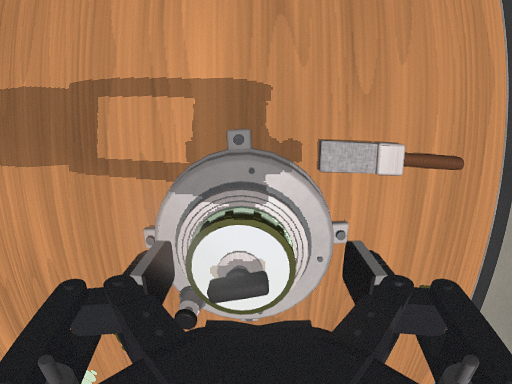

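```bash
cat > h.py <<'E'
import numpy as np, cv2, pickle
def ray(s,u,v,name):
    M=s["world_to_cam"]; a=(u-s["cx"])/s["fx"]; b=(v-s["cy"])/s["fy"]
    if name=="wrist":
        t=np.hypot(a,b); k=np.sin(t)/t if t>1e-9 else 1
        d=np.array([a*k,-b*k,-np.cos(t)])
    else: d=np.array([a,-b,-1.])
    R=M[:3,:3]; return -R.T@M[:3,3], R.T@d
def atz(s,u,v,z,name):
    o,d=ray(s,u,v,name); return o+d*(z-o[2])/d[2]
def proj(s,P,name):
    p=s["world_to_cam"][:3,:3]@np.asarray(P,float)+s["world_to_cam"][:3,3]
    x,y,z=p[0],-p[1],-p[2]
    if name=="wrist":
        t=np.arctan2(np.hypot(x,y),z); k=t/np.hypot(x,y)
        return s["cx"]+s["fx"]*k*x, s["cy"]+s["fy"]*k*y
    return s["cx"]+s["fx"]*x/z, s["cy"]+s["fy"]*y/z
E
python3 - <<'E'
import cv2
for n,(x,y,w,h),k in [("scene",(180,150,110,100),7),("side",(195,180,120,115),6),("wrist",(135,120,220,210),3)]:
    i=cv2.imread(f"pics/{n}0.png")[y:y+h,x:x+w]
    cv2.imwrite(f"pics/{n}0c.png",cv2.resize(i,None,fx=k,fy=k,interpolation=cv2.INTER_CUBIC)[:600,:800])
E
```

```text
(no output)
```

View pics/scene0c.png

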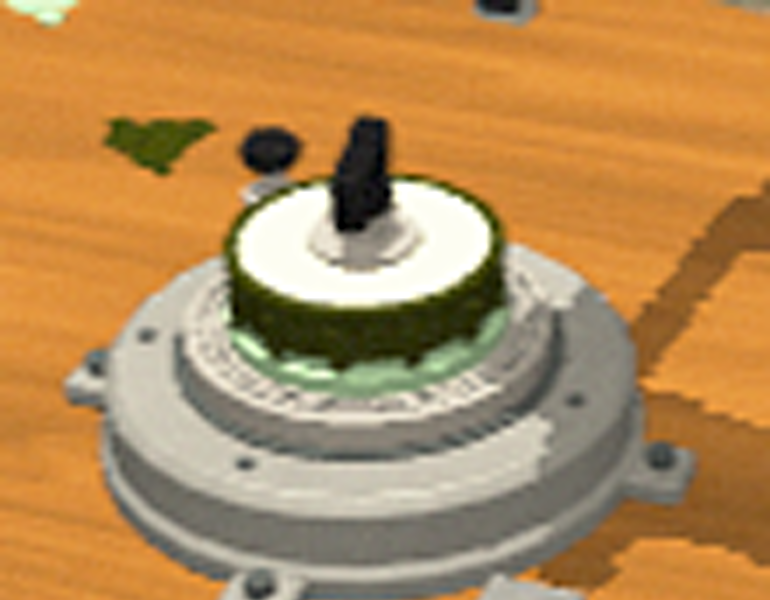

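View pics/side0c.png

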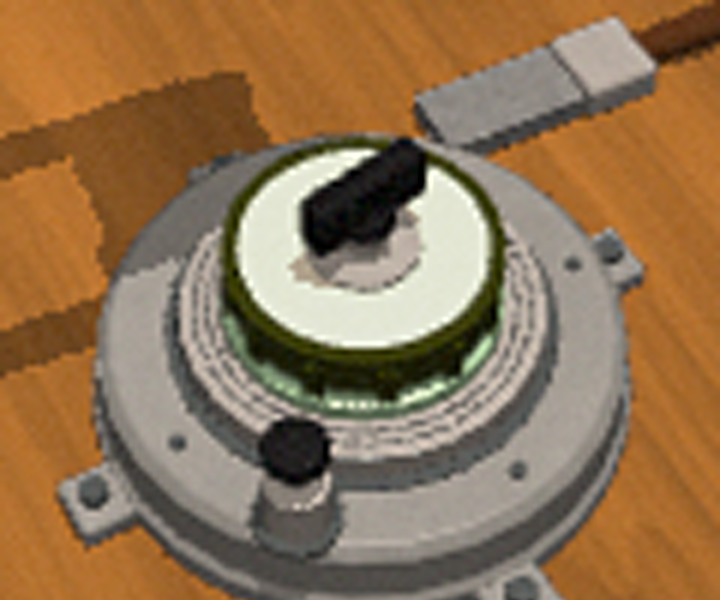

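View pics/wrist0c.png

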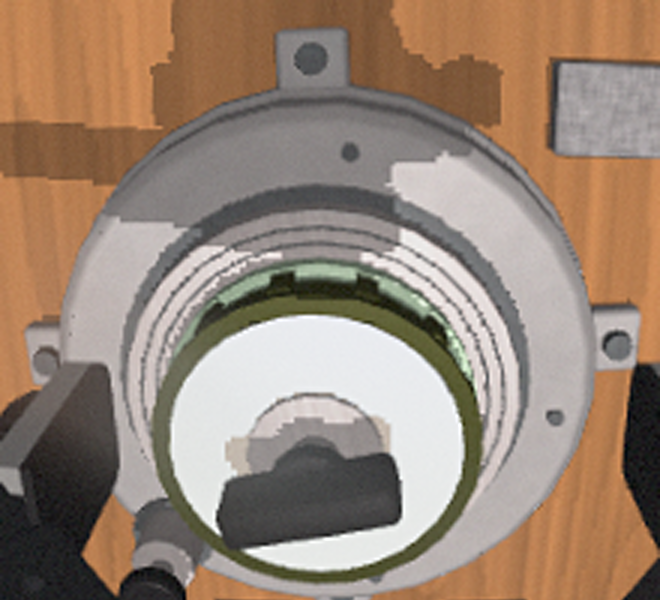

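```bash
python3 - <<'E'
from h import *
S={n:pickle.load(open(f"pics/{n}0.pkl","rb")) for n in["scene","side","wrist"]}
def P(n,u,v,z): 
    a={"scene":(7,180,150),"side":(6,195,180),"wrist":(3,135,120)}[n]
    return atz(S[n],u/a[0]+a[1],v/a[0]+a[2],z,n)
np.set_printoptions(precision=1,suppress=True)
print("knob",P("scene",362,175,131),P("side",365,197,131),P("wrist",310,500,131))
print("tower top",P("scene",366,243,99),P("side",362,247,99),P("wrist",317,440,99))
print("pin",P("scene",270,146,100),P("side",294,442,100),P("wrist",160,590,100))
print("lugs side", [P("side",*q,10) for q in[(95,490),(612,247),(520,588)]])
print("lugs wrist", [P("wrist",*q,10) for q in[(311,58),(617,345),(45,362)]])
print("lugs scene", [P("scene",*q,10) for q in[(95,362),(660,457),(262,585)]])
for n,u,v in[("scene",149,188),("side",327,313)]: print("bottle",atz(S[n],u,v,80,n))
for n,u,v in[("scene",409,225),("side",177,128)]: print("jar",atz(S[n],u,v,52,n))
for n,u,v in[("scene",255,240),("scene",227,285),("side",272,196),("side",330,180)]: print("brush",atz(S[n],u,v,10,n))
for q in[(220,488),(392,453),(400,520),(228,548),(385,455)]: print(P("wrist",*q,144),P("wrist",*q,118))
E
```

```text
knob [583.4 -87.2 131. ] [580.9 -88.7 131. ] [580.5 -86.1 131. ]
tower top [583.6 -86.9  99. ] [580.  -88.2  99. ] [581.1 -81.6  99. ]
pin [ 520.1 -158.6  100. ] [ 512.2 -160.8  100. ] [ 517.9 -150.7  100. ]
lugs side [array([453.5, -88.6,  10. ]), array([714.8, -78.7,  10. ]), array([ 587.9, -211.9,   10. ])]
lugs wrist [array([575.6,  42. ,  10. ]), array([711. , -84.2,  10. ]), array([448.6, -93.9,  10. ])]
lugs scene [array([ 579.9, -223.6,   10. ]), array([570.7,  37.8,  10. ]), array([704.6, -85.8,  10. ])]
bottle [ 649.3 -328.    80. ]
bottle [ 605.7 -362.4   80. ]
jar [558.5 405.2  52. ]
jar [552.1 406.2  52. ]
brush [698.1  22.2  10. ]
brush [875.5  15.4  10. ]
brush [699.8  34.3  10. ]
brush [887.    9.9  10. ]
[554.4 -74.2 144. ] [549.3 -90.4 118. ]
[605.9 -61.2 144. ] [606.6 -76.  118. ]
[608.6 -85.  144. ] [ 609.6 -102.5  118. ]
[555.2 -96.6 144. ] [ 550.1 -115.4  118. ]
[603.9 -61.9 144. ] [604.4 -76.7 118. ]
```

```bash
cat >> h.py <<'E'
from scipy.spatial.transform import Rotation as Ro
def plan(st,target,jawyaw):
    """offset (cm, tool axes) and dr for target TCP & jaw yaw with tool down"""
    R=Ro.from_euler('xyz',st["tcp_rot"],degrees=True)
    M=R.as_matrix()
    off=M.T@(np.array(target)-st["tool_pos"])/10
    x=np.array([0,0,-1.]);c=np.deg2rad(jawyaw);y=np.array([np.cos(c),np.sin(c),0]);z=np.cross(x,y)
    T=np.stack([x,y,z],1)
    return M, off, Ro.from_matrix(M.T@T).as_rotvec(degrees=True)
E
python3 - <<'E'
from h import *
from bench import r
np.set_printoptions(precision=3,suppress=True)
s=r.sense()
for jy in (103,-77): 
    for q in plan(s,(581,-87.3,190),jy): print(q)
E
```

```text
[[-0.001  1.    -0.   ]
 [ 0.    -0.    -1.   ]
 [-1.    -0.001 -0.   ]]
[ 4.052 -1.852  8.736]
[-103.001   -0.077    0.051]
[[-0.001  1.    -0.   ]
 [ 0.    -0.    -1.   ]
 [-1.    -0.001 -0.   ]]
[ 4.052 -1.852  8.736]
[76.999  0.048  0.072]
```

send_rows(offset=[[1.35,-0.62,2.91],[1.35,-0.62,2.91],[1.35,-0.61,2.92],[0,0,0],[0,0,0]], dr=[[0,0,0],[0,0,0],[0,0,0],[9,0,0],[9,0,0]], grip=[100,100,100,100,100])

```text
time: 0.78
tool_pos: [581.0, -87.8, 190.0]
tcp_rot: [-86.7, 89.9, 165.0]
ft_force: [0.3, -0.2, -0.6]
finger_gap: 85.5
```

send_rows(offset=[[0,0,0],[0,0,0],[0,0,0],[0,0,0],[0,0,0]], dr=[[10,0,0],[10,0,0],[10,0,0],[10,0,0],[10,0,0]], grip=[100,100,100,80,80])

```text
time: 1.4
tool_pos: [581.2, -87.3, 190.4]
tcp_rot: [-31.8, 90.0, 169.9]
ft_force: [0.9, -0.3, -0.3]
finger_gap: 68.5
```

send_rows(offset=[[0,0,0],[0,0,0],[0,0,0]], dr=[[9,0,0],[0,0,0],[0,0,0]], grip=[80,80,80])

```text
time: 1.78
tool_pos: [581.4, -87.4, 190.6]
tcp_rot: [-23.4, 90.0, 169.8]
ft_force: [0.1, -0.3, 0.3]
finger_gap: 68.1
```

```bash
python3 - <<'E'
from h import *
from bench import r,snapshot
np.set_printoptions(precision=3,suppress=True)
for n in ["wrist","side"]:
    w=snapshot(n); pickle.dump(w,open(f"pics/{n}1.pkl","wb")); cv2.imwrite(f"pics/{n}1.png",cv2.resize(cv2.cvtColor(w["pixels"],cv2.COLOR_RGB2BGR),None,fx=1.5,fy=1.5,interpolation=cv2.INTER_CUBIC))
s=r.sense(); print(s["time"],s["tool_pos"],s["joint_pos"],s["ft_force"],s["wrist_torque"],s["finger_gap"])
for q in plan(s,(581,-87.3,116),-77): print(q)
E
```

```text
1.875 [581.444 -87.379 190.734] [-13.541   6.866  90.181  -0.001  82.961  63.328] [0.272 0.622 0.245] [ 0.021 -0.001  0.041] 68.21334028786137
[[-0.     0.227 -0.974]
 [ 0.    -0.974 -0.227]
 [-1.    -0.     0.   ]]
[ 7.473 -0.017  0.04 ]
[0.131 0.007 0.002]
```

View pics/wrist1.png

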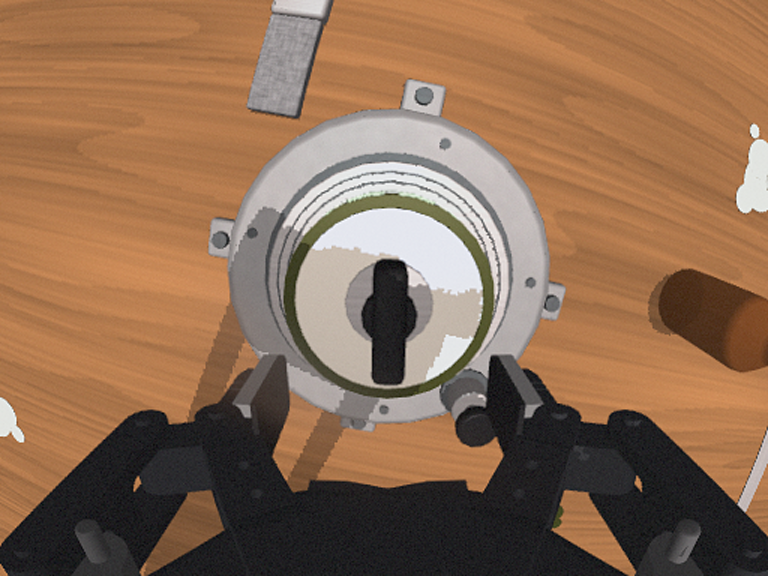

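View pics/side1.png

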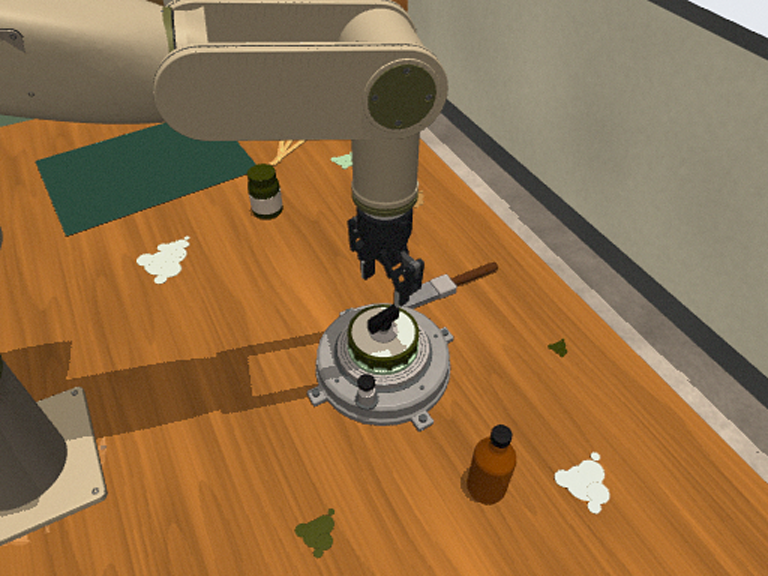

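```bash
python3 - <<'E'
from h import *
np.set_printoptions(precision=1,suppress=True)
s=pickle.load(open("pics/wrist1.pkl","rb"))
f=lambda u,v,z:atz(s,u/1.5,v/1.5,z,"wrist")
a,b=f(391,262,118),f(389,383,144);print(a,b,(a+b)/2)
for q in[(374,265),(407,263),(373,380),(405,380)]: print(f(*q,144))
l,rr=f(374,300,144),f(373,375,144); print("edgeyaw",np.degrees(np.arctan2(*(l-rr)[1::-1])))
print("pin top",f(478,430,100), f(476,425,94))
# camera centre
print(-s["world_to_cam"][:3,:3].T@s["world_to_cam"][:3,3])
for P in [(581,-87.3,144)]: print(np.array(proj(s,P,"wrist"))*1.5)
cv2.imwrite("pics/w1c.png",cv2.resize(s["pixels"][170:300,225:350,::-1],None,fx=4.5,fy=4.5,interpolation=cv2.INTER_CUBIC))
E
```

```text
[606.  -81.6 118. ] [554.6 -92.7 144. ] [580.3 -87.2 131. ]
[607.9 -73.4 144. ]
[612.  -87.1 144. ]
[554.4 -85.  144. ]
[557.8 -99.6 144. ]
edgeyaw 11.896339975589017
pin top [ 512.7 -159.4  100. ] [ 512.7 -159.2   94. ]
[646.6 -70.4 332.8]
[390.9 329.3]
```

View pics/w1c.png

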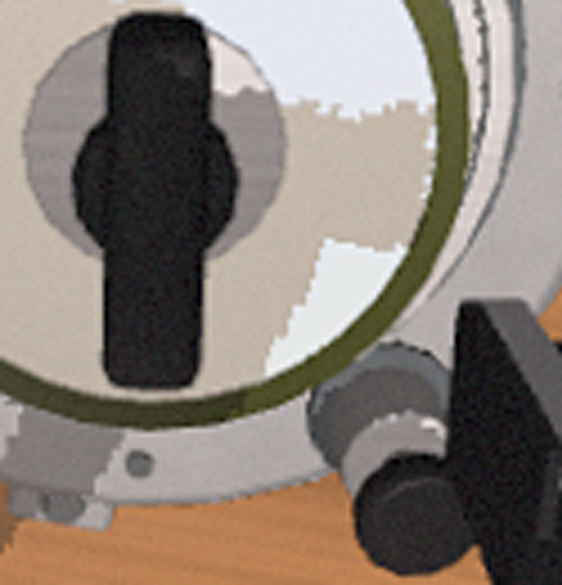

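send_rows(offset=[[2.5,0,0.05],[2.5,0,0],[2.45,0,0],[0,0,0],[0,0,0]], dr=[[1,0,0],[0,0,0],[0,0,0],[0,0,0],[0,0,0]], grip=[60,60,60,60,60])

```text
time: 2.5
tool_pos: [581.6, -87.6, 117.4]
tcp_rot: [154.0, 89.9, -13.9]
ft_force: [0.1, -0.1, 0.2]
finger_gap: 51.5
```

send_rows(offset=[[0,0,0],[0,0,0],[0,0,0],[0,0,0],[0,0,0]], dr=[[0,0,0],[0,0,0],[0,0,0],[0,0,0],[0,0,0]], grip=[0,0,0,0,0], force=80)

```text
time: 3.12
tool_pos: [581.8, -87.9, 117.7]
tcp_rot: [146.5, 89.9, -21.5]
ft_force: [-0.9, -1.8, 6.8]
finger_gap: 14.7
```

```bash
cat > st.py <<'E'
from h import *
from bench import r
np.set_printoptions(precision=3,suppress=True)
s=r.sense(); R=Ro.from_euler('xyz',s["tcp_rot"],degrees=True).as_matrix()
print("t",s["time"],"pos",s["tool_pos"],"jawyaw",np.degrees(np.arctan2(R[1,1],R[0,1])),"j6",s["joint_pos"][5],"F",s["ft_force"],"T",s["wrist_torque"],"gap",s["finger_gap"])
E
python3 st.py
```

```text
t 3.125 pos [581.836 -87.948 117.703] jawyaw -78.00864423037287 j6 64.43706234745896 F [-0.939 -1.814  6.773] T [-0.191  0.173 -0.033] gap 14.706795051710474
```

send_rows(offset=[[0,0,0],[0,0,0],[0,0,0],[0,0,0],[0,0,0]], dr=[[-0.8,0,0],[-0.8,0,0],[-0.8,0,0],[-0.8,0,0],[-0.8,0,0]], grip=[0,0,0,0,0])

```text
time: 3.75
tool_pos: [581.8, -87.9, 117.7]
tcp_rot: [154.2, 89.9, -9.9]
ft_force: [-0.9, 0.1, 6.7]
finger_gap: 14.7
```

```bash
python3 st.py
```

```text
t 3.75 pos [581.846 -87.867 117.719] jawyaw -74.04524435633061 j6 60.458927825787576 F [-0.946  0.055  6.701] T [-0.08   0.178 -0.898] gap 14.738521633514877
```

send_rows(offset=[[0,0,0],[0,0,0],[0,0,0],[0,0,0],[0,0,0]], dr=[[-0.8,0,0],[-0.8,0,0],[-0.8,0,0],[-0.8,0,0],[-0.8,0,0]], grip=[0,0,0,0,0])

```text
time: 4.38
tool_pos: [581.8, -87.8, 117.7]
tcp_rot: [154.1, 89.9, -6.0]
ft_force: [-1.4, 0.0, 7.2]
finger_gap: 14.6
```

```bash
python3 st.py
```

```text
t 4.375 pos [581.797 -87.754 117.736] jawyaw -70.04117653206998 j6 56.45788522670862 F [-1.415  0.021  7.216] T [-0.021  0.244 -0.79 ] gap 14.634608124341957
```

send_rows(offset=[[0,0,0],[0,0,0],[0,0,0],[0,0,0],[0,0,0]], dr=[[-0.5,0,0],[-0.5,0,0],[-0.5,0,0],[-0.5,0,0],[-0.5,0,0]], grip=[0,0,0,0,0])

```text
time: 5.0
tool_pos: [581.8, -87.6, 117.7]
tcp_rot: [155.1, 89.9, -2.5]
ft_force: [-0.8, 0.7, 5.8]
finger_gap: 14.5
```

```bash
python3 st.py
```

```text
t 5.0 pos [581.75  -87.647 117.692] jawyaw -67.54752744991119 j6 53.968402996968855 F [-0.81   0.747  5.771] T [ 0.026  0.288 -0.842] gap 14.50836283967616
```

```bash
python3 - <<'E'
from h import *
from bench import snapshot
for n in ["wrist","side"]:
    w=snapshot(n); pickle.dump(w,open(f"pics/{n}2.pkl","wb")); 
    p=w["pixels"][:,:,::-1]
    p=p[130:330,130:390] if n=="wrist" else p[170:300,190:340]
    cv2.imwrite(f"pics/{n}2.png",cv2.resize(p,None,fx=3 if n=="wrist" else 4.5,fy=3 if n=="wrist" else 4.5,interpolation=cv2.INTER_CUBIC))
E
python3 st.py
```

```text
t 5.1 pos [581.755 -87.682 117.704] jawyaw -67.53932969546179 j6 53.96104781569169 F [-1.962  0.047  6.737] T [ 0.071  0.201 -0.628] gap 14.619078166498715
```

View pics/wrist2.png

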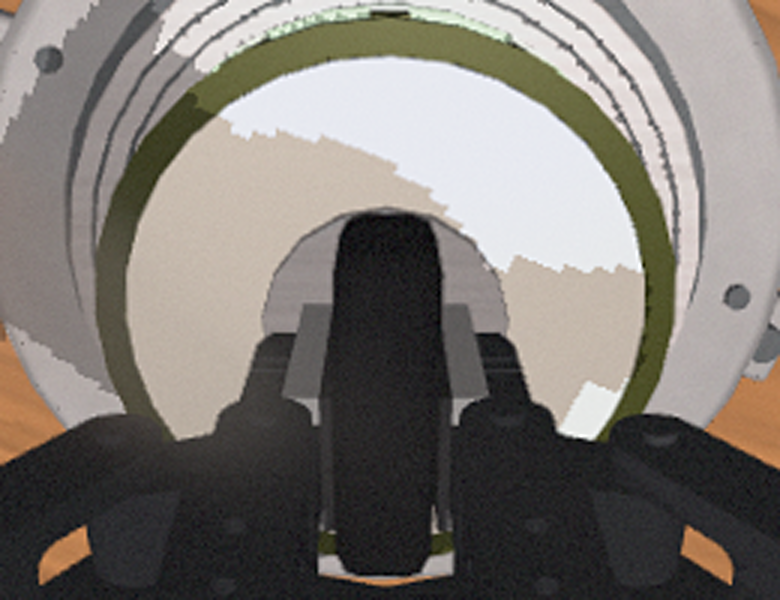

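View pics/side2.png

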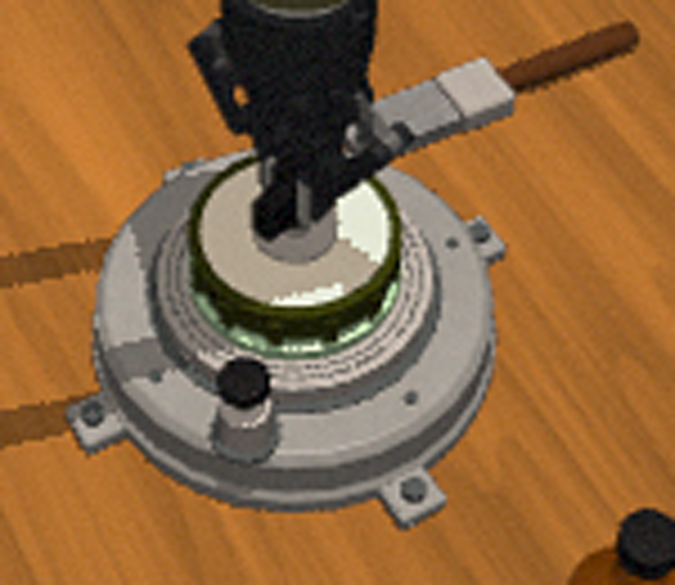

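send_rows(offset=[[0,0,0],[0,0,0],[0,0,0],[0,0,0],[0,0,0]], dr=[[-0.5,0,0],[-0.5,0,0],[-0.5,0,0],[-0.5,0,0],[-0.5,0,0]], grip=[0,0,0,0,0])

```text
time: 5.72
tool_pos: [581.7, -87.6, 117.7]
tcp_rot: [155.3, 89.9, 0.2]
ft_force: [-0.7, 0.5, 7.1]
finger_gap: 14.6
```

```bash
python3 st.py
```

```text
t 5.725 pos [581.742 -87.593 117.707] jawyaw -65.04628211867903 j6 51.46808714340655 F [-0.685  0.533  7.112] T [ 0.088  0.311 -0.884] gap 14.575661118792002
```

send_rows(offset=[[0,0,0],[0,0,0],[0,0,0],[0,0,0],[0,0,0]], dr=[[-0.5,0,0],[-0.5,0,0],[-0.5,0,0],[-0.5,0,0],[-0.5,0,0]], grip=[0,0,0,0,0])

```text
time: 6.35
tool_pos: [581.7, -87.5, 117.7]
tcp_rot: [155.8, 89.9, 3.2]
ft_force: [-1.5, 1.2, 7.5]
finger_gap: 14.6
```

```bash
python3 st.py
```

```text
t 6.35 pos [581.694 -87.517 117.68 ] jawyaw -62.54291059408476 j6 48.96773266147583 F [-1.454  1.172  7.486] T [ 0.137  0.304 -0.874] gap 14.588324135242265
```

send_rows(offset=[[0,0,0],[0,0,0],[0,0,0],[0,0,0],[0,0,0]], dr=[[-0.5,0,0],[-0.5,0,0],[-0.5,0,0],[-0.5,0,0],[-0.5,0,0]], grip=[0,0,0,0,0])

```text
time: 6.98
tool_pos: [581.7, -87.5, 117.7]
tcp_rot: [156.4, 89.9, 6.3]
ft_force: [-2.1, 1.6, 8.6]
finger_gap: 14.5
```

```bash
python3 st.py
```

```text
t 6.975 pos [581.665 -87.48  117.694] jawyaw -60.04249401953141 j6 46.466182771943075 F [-2.083  1.634  8.642] T [ 0.172  0.332 -0.87 ] gap 14.478646493380074
```

send_rows(offset=[[0,0,0],[0,0,0],[0,0,0],[0,0,0],[0,0,0]], dr=[[-0.5,0,0],[-0.5,0,0],[-0.5,0,0],[-0.5,0,0],[-0.5,0,0]], grip=[0,0,0,0,0])

```text
time: 7.6
tool_pos: [581.6, -87.4, 117.7]
tcp_rot: [156.8, 89.9, 9.2]
ft_force: [-1.6, 2.1, 7.8]
finger_gap: 14.6
```

```bash
python3 st.py
```

```text
t 7.6 pos [581.641 -87.414 117.705] jawyaw -57.541960739362516 j6 43.96837799233213 F [-1.592  2.061  7.753] T [ 0.183  0.334 -0.925] gap 14.58635430641642
```

send_rows(offset=[[0,0,0],[0,0,0],[0,0,0],[0,0,0],[0,0,0]], dr=[[-0.5,0,0],[-0.5,0,0],[-0.5,0,0],[-0.5,0,0],[-0.5,0,0]], grip=[0,0,0,0,0])

```text
time: 8.22
tool_pos: [581.6, -87.3, 117.7]
tcp_rot: [159.7, 89.9, 14.6]
ft_force: [-2.5, 1.3, 8.4]
finger_gap: 14.9
```

```bash
python3 st.py
```

```text
t 8.225 pos [581.588 -87.327 117.686] jawyaw -55.03641967820943 j6 41.46591095469782 F [-2.461  1.266  8.439] T [ 0.271  0.422 -0.849] gap 14.929991526327772
```

send_rows(offset=[[0,0,0],[0,0,0],[0,0,0],[0,0,0]], dr=[[-0.5,0,0],[-0.5,0,0],[-0.5,0,0],[-0.5,0,0]], grip=[0,0,0,0])

```text
time: 8.72
tool_pos: [581.5, -87.3, 117.7]
tcp_rot: [161.0, 89.9, 18.0]
ft_force: [-2.6, 1.4, 7.5]
finger_gap: 14.5
```

```bash
python3 st.py
```

```text
t 8.725 pos [581.547 -87.304 117.701] jawyaw -53.040501461205025 j6 39.4681725119813 F [-2.587  1.43   7.534] T [ 0.279  0.474 -0.87 ] gap 14.516169758001864
```

send_rows(offset=[[0,0,0],[0,0,0],[0,0,0],[0,0,0],[0,0,0]], dr=[[-0.5,0,0],[-0.5,0,0],[-0.5,0,0],[-0.5,0,0],[-0.5,0,0]], grip=[0,0,0,0,0])

```text
time: 9.35
tool_pos: [581.5, -87.3, 117.7]
tcp_rot: [162.8, 89.9, 22.3]
ft_force: [-2.7, 1.9, 8.0]
finger_gap: 14.6
```

```bash
python3 st.py
```

```text
t 9.35 pos [581.494 -87.261 117.705] jawyaw -50.54045163541654 j6 36.968616729907325 F [-2.67   1.9    7.953] T [ 0.36   0.429 -0.838] gap 14.58435285687534
```

send_rows(offset=[[0,0,0],[0,0,0],[0,0,0],[0,0,0]], dr=[[-0.5,0,0],[-0.5,0,0],[-0.5,0,0],[-0.5,0,0]], grip=[0,0,0,0])

```text
time: 9.85
tool_pos: [581.5, -87.2, 117.7]
tcp_rot: [166.8, 89.9, 28.3]
ft_force: [-3.3, 2.2, 8.2]
finger_gap: 14.9
```

```bash
python3 st.py
```

```text
t 9.85 pos [581.468 -87.164 117.682] jawyaw -48.535553586552496 j6 34.96833284905745 F [-3.299  2.238  8.176] T [ 0.403  0.564 -0.897] gap 14.94190456752865
```

send_rows(offset=[[0,0,0],[0,0,0],[0,0,0],[0,0,0],[0,0,0]], dr=[[-0.5,0,0],[-0.5,0,0],[-0.5,0,0],[-0.5,0,0],[-0.5,0,0]], grip=[0,0,0,0,0])

```text
time: 10.48
tool_pos: [581.4, -87.1, 117.7]
tcp_rot: [166.8, 89.9, 30.8]
ft_force: [-3.4, 2.2, 9.1]
finger_gap: 14.9
```

```bash
python3 st.py
```

```text
t 10.475 pos [581.429 -87.132 117.709] jawyaw -46.033552331400955 j6 32.466633935841564 F [-3.408  2.225  9.067] T [ 0.428  0.608 -0.831] gap 14.930776435096986
```

send_rows(offset=[[0,0,0],[0,0,0],[0,0,0],[0,0,0]], dr=[[-0.5,0,0],[-0.5,0,0],[-0.5,0,0],[-0.5,0,0]], grip=[0,0,0,0])

```text
time: 10.98
tool_pos: [581.4, -87.1, 117.7]
tcp_rot: [168.6, 89.9, 34.6]
ft_force: [-4.7, 3.1, 8.7]
finger_gap: 14.8
```

```bash
python3 st.py
```

```text
t 10.975 pos [581.393 -87.087 117.714] jawyaw -44.032697405193 j6 30.46743125565598 F [-4.743  3.106  8.714] T [ 0.395  0.652 -0.835] gap 14.761491656181411
```

send_rows(offset=[[0,0,0],[0,0,0],[0,0,0],[0,0,0],[0,0,0]], dr=[[-0.5,0,0],[-0.5,0,0],[-0.5,0,0],[-0.5,0,0],[-0.5,0,0]], grip=[0,0,0,0,0])

```text
time: 11.6
tool_pos: [581.3, -87.0, 117.7]
tcp_rot: [174.6, 89.9, 43.0]
ft_force: [-4.4, 3.7, 9.0]
finger_gap: 14.8
```

```bash
python3 st.py
```

```text
t 11.6 pos [581.335 -87.033 117.711] jawyaw -41.532698580047146 j6 27.96659571432414 F [-4.356  3.707  9.002] T [ 0.45   0.644 -0.834] gap 14.83924163939451
```

send_rows(offset=[[0,0,0],[0,0,0],[0,0,0],[0,0,0]], dr=[[-0.5,0,0],[-0.5,0,0],[-0.5,0,0],[-0.5,0,0]], grip=[0,0,0,0])

```text
time: 12.1
tool_pos: [581.3, -87.0, 117.7]
tcp_rot: [177.7, 89.9, 48.2]
ft_force: [-3.6, 2.6, 9.0]
finger_gap: 14.4
```

```bash
python3 st.py
```

```text
t 12.1 pos [581.273 -86.995 117.709] jawyaw -39.5306979468902 j6 25.966919954441543 F [-3.579  2.586  9.026] T [ 0.493  0.721 -0.837] gap 14.411311047129901
```

send_rows(offset=[[0,0,0],[0,0,0],[0,0,0],[0,0,0],[0,0,0]], dr=[[-0.5,0,0],[-0.5,0,0],[-0.5,0,0],[-0.5,0,0],[-0.5,0,0]], grip=[0,0,0,0,0])

```text
time: 12.72
tool_pos: [581.2, -86.9, 117.7]
tcp_rot: [-175.1, 89.9, 57.9]
ft_force: [-4.2, 3.8, 9.4]
finger_gap: 15.1
```

```bash
python3 st.py
```

```text
t 12.725 pos [581.206 -86.938 117.683] jawyaw -37.02813500247336 j6 23.466410100975605 F [-4.205  3.752  9.433] T [ 0.547  0.756 -0.817] gap 15.137970317578933
```

send_rows(offset=[[0,0,0],[0,0,0],[0,0,0],[0,0,0]], dr=[[-0.5,0,0],[-0.5,0,0],[-0.5,0,0],[-0.5,0,0]], grip=[0,0,0,0])

```text
time: 13.22
tool_pos: [581.2, -86.9, 117.7]
tcp_rot: [-172.7, 89.9, 62.3]
ft_force: [-4.6, 2.5, 10.3]
finger_gap: 14.6
```

```bash
python3 st.py
```

```text
t 13.225 pos [581.169 -86.918 117.693] jawyaw -35.027491361392066 j6 21.465686991282727 F [-4.601  2.469 10.336] T [ 0.533  0.812 -0.872] gap 14.621665842978326
```

```bash
python3 - <<'E'
from h import *
from bench import snapshot
w=snapshot("wrist"); pickle.dump(w,open(f"pics/wrist3.pkl","wb")); p=w["pixels"][130:330,130:390,::-1]
cv2.imwrite(f"pics/wrist3.png",cv2.resize(p,None,fx=3,fy=3,interpolation=cv2.INTER_CUBIC))
E
python3 st.py
```

```text
t 13.275 pos [581.164 -86.907 117.667] jawyaw -35.00084297913059 j6 21.43873315593427 F [-4.466  3.773  9.704] T [ 0.6    0.753 -0.705] gap 14.770591085884456
```

View pics/wrist3.png

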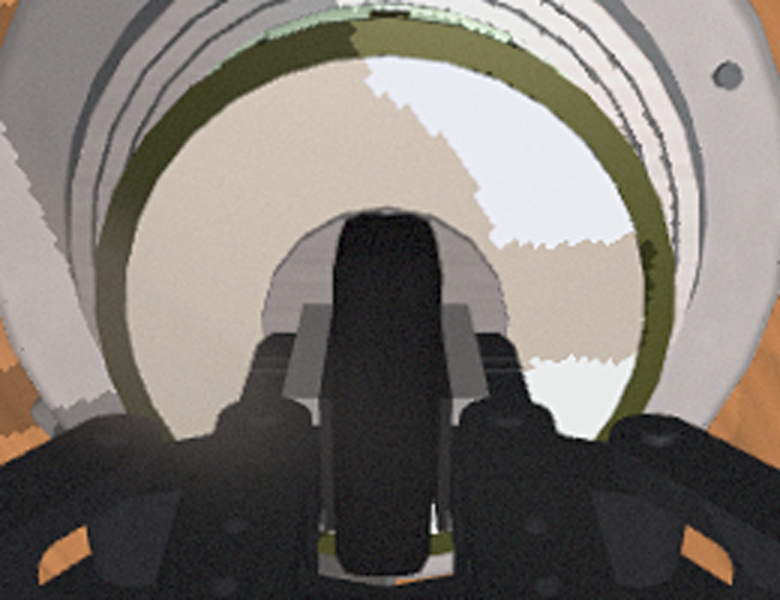

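send_rows(offset=[[0,0,0],[0,0,0],[0,0,0],[0,0,0],[0,0,0]], dr=[[-0.5,0,0],[-0.5,0,0],[-0.5,0,0],[-0.5,0,0],[-0.5,0,0]], grip=[0,0,0,0,0])

```text
time: 13.9
tool_pos: [581.1, -86.9, 117.7]
tcp_rot: [-168.7, 89.9, 68.8]
ft_force: [-5.0, 3.2, 10.6]
finger_gap: 14.6
```

```bash
python3 st.py
```

```text
t 13.9 pos [581.108 -86.88  117.698] jawyaw -32.52898882441791 j6 18.96699438982188 F [-5.042  3.153 10.605] T [ 0.608  0.921 -0.816] gap 14.62125549251537
```

send_rows(offset=[[0,0,0],[0,0,0],[0,0,0],[0,0,0]], dr=[[-0.5,0,0],[-0.5,0,0],[-0.5,0,0],[-0.5,0,0]], grip=[0,0,0,0])

```text
time: 14.4
tool_pos: [581.1, -86.8, 117.7]
tcp_rot: [-164.2, 89.9, 75.3]
ft_force: [-6.5, 3.6, 10.4]
finger_gap: 14.6
```

```bash
python3 st.py
```

```text
t 14.4 pos [581.068 -86.823 117.698] jawyaw -30.526039647842115 j6 16.967190338952733 F [-6.498  3.621 10.44 ] T [ 0.585  0.897 -0.8  ] gap 14.588339135274914
```

send_rows(offset=[[-0.03,-0.04,0],[0,0,0],[0,0,0],[0,0,0],[0,0,0]], dr=[[-0.5,0,0],[-0.5,0,0],[-0.5,0,0],[-0.5,0,0],[-0.5,0,0]], grip=[0,0,0,0,0])

```text
time: 15.02
tool_pos: [581.0, -86.8, 117.7]
tcp_rot: [163.1, 89.9, 45.1]
ft_force: [-2.8, 3.0, 7.9]
finger_gap: 14.9
```

```bash
python3 st.py
```

```text
t 15.025 pos [580.978 -86.786 117.728] jawyaw -28.00924244223086 j6 14.461482926981914 F [-2.785  3.031  7.934] T [ 0.432  0.491 -0.499] gap 14.870813663264757
```

send_rows(offset=[[0,0,0],[0,0,0],[0,0,0],[0,0,0]], dr=[[-0.5,0,0],[-0.5,0,0],[-0.5,0,0],[-0.5,0,0]], grip=[0,0,0,0])

```text
time: 15.52
tool_pos: [580.9, -86.7, 117.7]
tcp_rot: [170.4, 89.9, 54.5]
ft_force: [-3.6, 3.5, 7.3]
finger_gap: 14.6
```

```bash
python3 st.py
```

```text
t 15.525 pos [580.858 -86.723 117.68 ] jawyaw -25.972758147416524 j6 12.436082635914765 F [-3.582  3.518  7.311] T [ 0.431  0.503 -0.144] gap 14.599175322107548
```

send_rows(offset=[[0,0,0],[0,0,0]], dr=[[-0.5,0,0],[-0.5,0,0]], grip=[0,0])

```text
time: 15.78
tool_pos: [580.8, -86.7, 117.7]
tcp_rot: [171.3, 89.9, 56.4]
ft_force: [-4.2, 3.1, 7.6]
finger_gap: 14.6
```

```bash
python3 st.py
```

```text
t 15.775 pos [580.848 -86.702 117.72 ] jawyaw -24.973715558022096 j6 11.437368504641459 F [-4.249  3.119  7.633] T [ 0.483  0.563 -0.133] gap 14.591997794898766
```

send_rows(offset=[[0,0,0],[0,0,0]], dr=[[-0.5,0,0],[-0.5,0,0]], grip=[0,0])

```text
time: 16.02
tool_pos: [580.8, -86.7, 117.7]
tcp_rot: [172.0, 89.9, 58.0]
ft_force: [-3.7, 2.7, 7.7]
finger_gap: 14.5
```

```bash
python3 st.py
```

```text
t 16.025 pos [580.842 -86.702 117.723] jawyaw -23.98792277304432 j6 10.44770961555832 F [-3.673  2.713  7.676] T [ 0.528  0.597 -0.5  ] gap 14.483017449385553
```

send_rows(offset=[[0,0,0],[0,0,0]], dr=[[-0.4,0,0],[-0.4,0,0]], grip=[0,0])

```text
time: 16.27
tool_pos: [580.8, -86.7, 117.7]
tcp_rot: [178.0, 89.9, 64.7]
ft_force: [-4.1, 2.4, 8.0]
finger_gap: 14.7
```

```bash
python3 st.py
```

```text
t 16.275 pos [580.833 -86.723 117.693] jawyaw -23.240964736646607 j6 9.687034257892437 F [-4.06   2.362  8.047] T [ 0.516  0.566 -1.116] gap 14.657411207647758
```

send_rows(offset=[[0,0,0],[0,0,0],[0,0,0]], dr=[[0.6,0,0],[0.6,0,0],[0,0,0]], grip=[0,0,0])

```text
time: 16.65
tool_pos: [580.8, -86.7, 117.7]
tcp_rot: [172.9, 89.9, 58.5]
ft_force: [-3.9, 2.0, 7.0]
finger_gap: 14.8
```

```bash
python3 st.py
```

```text
t 16.65 pos [580.844 -86.705 117.68 ] jawyaw -24.390448086209716 j6 10.854205350501411 F [-3.907  2.036  7.044] T [ 0.464  0.524 -0.076] gap 14.83523578165789
```

send_rows(offset=[[0,0,0],[0,0,0],[0,0,0],[0,0,0],[0,0,0]], dr=[[0,0,0],[0,0,0],[0,0,0],[0,0,0],[0,0,0]], grip=[30,50,60,60,60])

```text
time: 17.27
tool_pos: [580.6, -87.3, 116.5]
tcp_rot: [-84.2, 90.0, 161.4]
ft_force: [-0.4, -0.3, 0.2]
finger_gap: 51.2
```

```bash
python3 st.py;python3 - <<'E'
from h import *
from bench import snapshot
w=snapshot("wrist"); pickle.dump(w,open(f"pics/wrist4.pkl","wb")); p=w["pixels"][130:330,130:390,::-1]
cv2.imwrite(f"pics/wrist4.png",cv2.resize(p,None,fx=3,fy=3,interpolation=cv2.INTER_CUBIC))
E
```

```text
t 17.275 pos [580.641 -87.323 116.529] jawyaw -24.40470001642227 j6 10.84916587577395 F [-0.376 -0.307  0.23 ] T [ 0.017  0.002 -0.027] gap 51.19124018058413
```

View pics/wrist4.png

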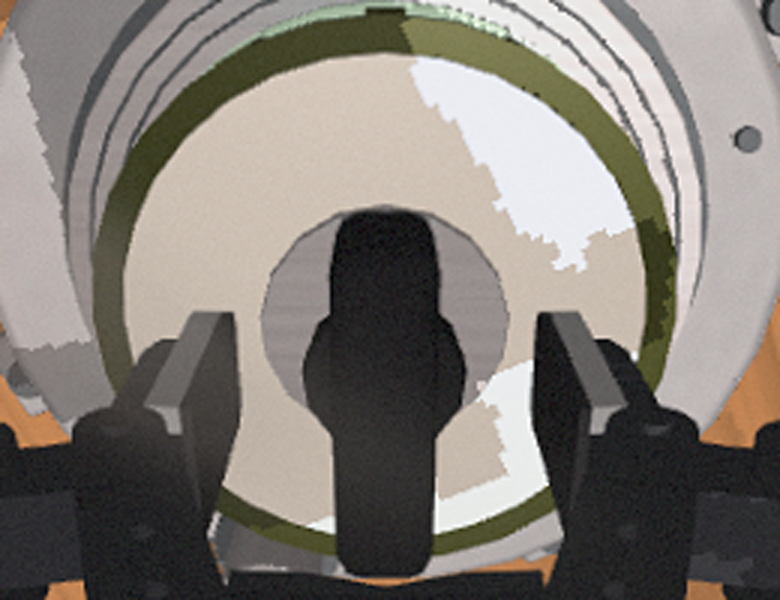

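send_rows(offset=[[-2.5,0,0],[-2.5,0,0],[-2.5,0,0],[0,0,0],[0,0,0]], dr=[[0,0,0],[0,0,0],[0,0,0],[9.3,0,0],[9.3,0,0]], grip=[60,60,60,60,60])

```text
time: 17.95
tool_pos: [581.0, -87.4, 192.3]
tcp_rot: [119.7, 89.9, -13.6]
ft_force: [0.0, 0.8, -0.6]
finger_gap: 51.3
```

```bash
python3 st.py;python3 - <<'E'
from h import *
from bench import snapshot,r
for n in("wrist","side"):
    w=snapshot(n); pickle.dump(w,open(f"pics/{n}5.pkl","wb")); p=w["pixels"][:,:,::-1]
    cv2.imwrite(f"pics/{n}5.png",cv2.resize(p,None,fx=1.5,fy=1.5,interpolation=cv2.INTER_CUBIC))
for q in plan(r.sense(),(513.5,-159,150),-43): print(q)
E
```

```text
t 17.95 pos [581.03  -87.384 192.287] jawyaw -43.30401061945878 j6 29.75211017131398 F [ 0.035  0.75  -0.584] T [-0.037 -0.018 -0.012] gap 51.25001201275666
[[ 2.01252261e-04  7.29919314e-01 -6.83533288e-01]
 [-7.69343277e-05 -6.83533288e-01 -7.29919337e-01]
 [-9.99999977e-01  1.99485091e-04 -8.14067679e-05]]
[ 4.17136065e+00 -6.58106487e-03  9.82694652e+00]
[-0.12036806 -0.00465226 -0.01143455]
```

View pics/wrist5.png

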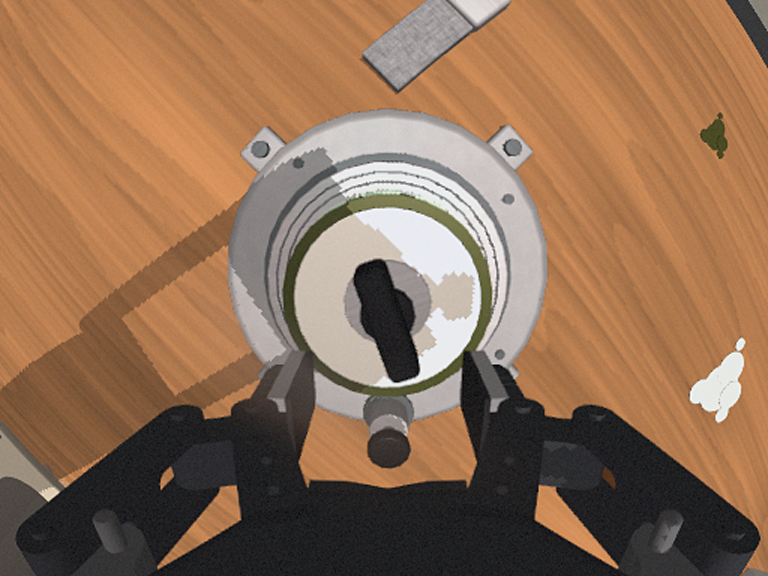

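View pics/side5.png

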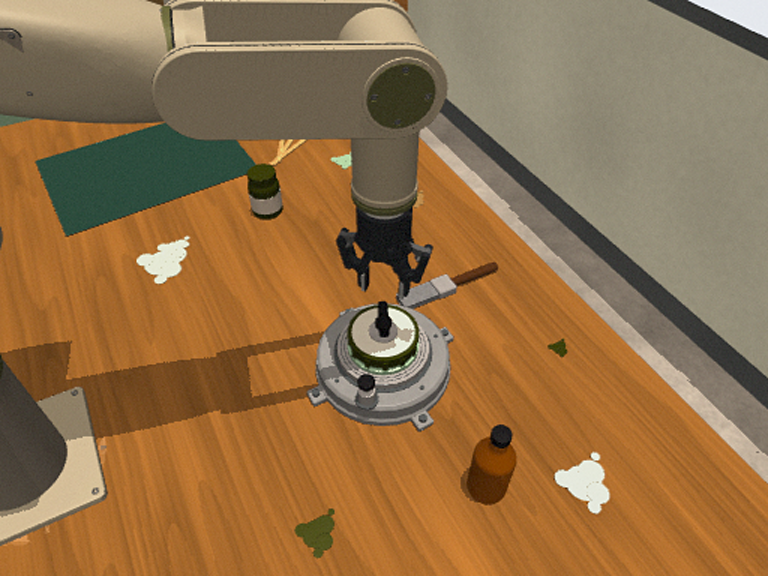

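```bash
python3 - <<'E'
from h import *
s=pickle.load(open("pics/wrist5.pkl","rb"))
print(atz(s,390/1.5,451/1.5,100,"wrist"),[x*1.5 for x in proj(s,(512.3,-160.1,100),"wrist")])
k=[atz(s,u/1.5,v/1.5,z,"wrist") for u,v,z in((368,262,118),(405,381,144))];print(k, sum(k)/2)
cv2.imwrite("pics/w5c.png",cv2.resize(s["pixels"][260:325,225:295,::-1],None,fx=8,fy=8,interpolation=cv2.INTER_CUBIC))
E
```

```text
[ 514.19238337 -159.01873353  100.        ] [np.float64(388.9878515379239), np.float64(453.6319405183741)]
[array([590.98704623, -61.15491759, 118.        ]), array([ 568.2940786 , -111.30750355,  144.        ])] [579.64056242 -86.23121057 131.        ]
```

View pics/w5c.png

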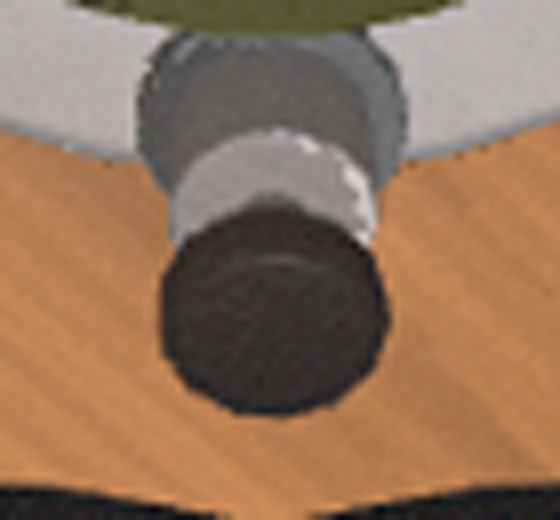

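send_rows(offset=[[0,0,3.31],[0,0,3.31],[0,-0.03,3.32],[2.5,0,0],[2.5,0,0]], dr=[[0,0,0],[0,0,0],[0,0,0],[0,0,0],[0,0,0]], grip=[30,0,0,0,0], force=40)

```text
time: 18.68
tool_pos: [512.7, -160.4, 141.5]
tcp_rot: [110.8, 89.9, -22.0]
ft_force: [0.3, -0.6, -0.1]
finger_gap: 0.1
```

send_rows(offset=[[1.5,0,0],[0,0,0],[0,0,0]], dr=[[0,0,0],[0,0,0],[0,0,0]], grip=[0,0,0])

```text
time: 19.05
tool_pos: [513.3, -159.9, 127.6]
tcp_rot: [111.0, 89.9, -21.9]
ft_force: [1.3, -0.4, 0.5]
finger_gap: -0.2
```

```bash
python3 st.py;python3 - <<'E'
from h import *
from bench import snapshot,r
for n in("wrist","side"):
    w=snapshot(n); pickle.dump(w,open(f"pics/{n}6.pkl","wb")); p=w["pixels"][:,:,::-1]
    if n=="side": p=p[170:300,190:350]
    k=1.5 if n=="wrist" else 4.5
    cv2.imwrite(f"pics/{n}6.png",cv2.resize(p,None,fx=k,fy=k,interpolation=cv2.INTER_CUBIC))
E
```

```text
t 19.05 pos [ 513.312 -159.892  127.567] jawyaw -42.93584059028364 j6 20.16885772695465 F [ 1.313 -0.356  0.549] T [ 0.009  0.003 -0.005] gap -0.17634100270343014
```

View pics/wrist6.png

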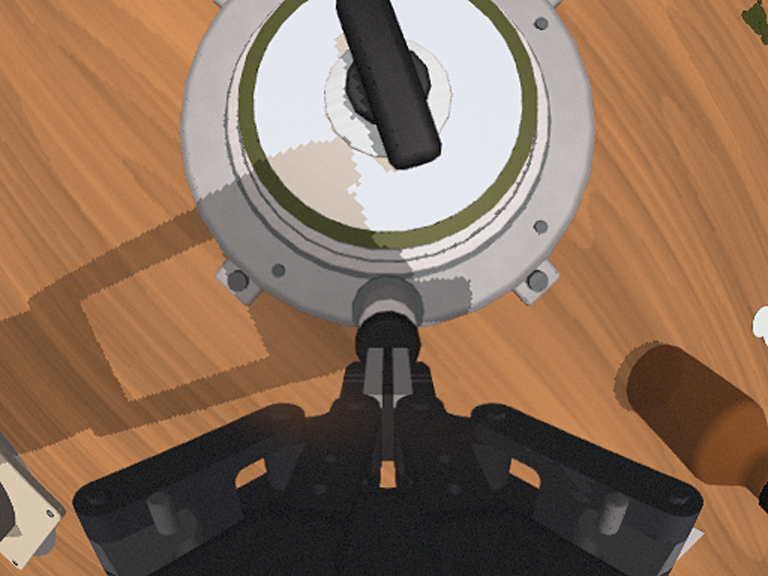

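View pics/side6.png

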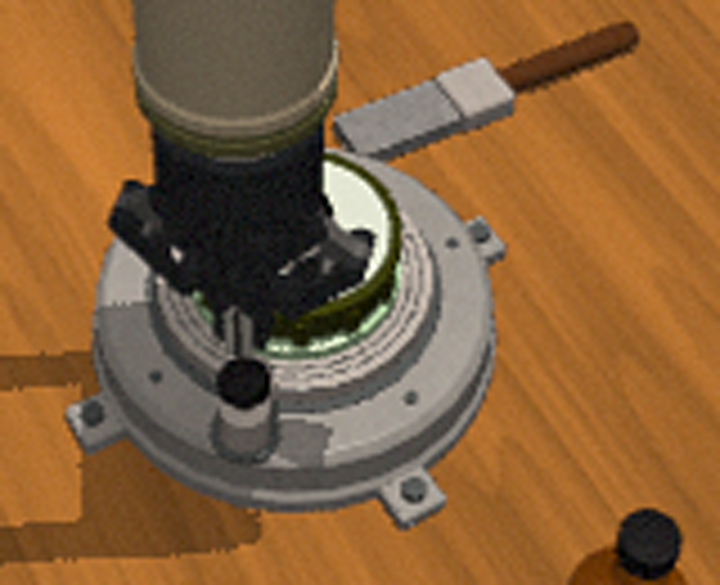

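send_rows(offset=[[1.0,0,0],[0.9,0,0],[0.6,0,0],[0,0,0]], dr=[[0,0,0],[0,0,0],[0,0,0],[0,0,0]], grip=[0,0,0,0])

```text
time: 19.65
tool_pos: [512.1, -159.6, 100.7]
tcp_rot: [-68.0, 89.9, 159.1]
ft_force: [-0.8, -0.4, 0.8]
finger_gap: 0.2
```

send_rows(offset=[[0.1,0,0],[0.1,0,0],[0.1,0,0],[0,0,0]], dr=[[0,0,0],[0,0,0],[0,0,0],[0,0,0]], grip=[0,0,0,0])

```text
time: 20.15
tool_pos: [512.9, -159.9, 98.9]
tcp_rot: [108.6, 90.0, -24.4]
ft_force: [0.7, 0.4, 1.9]
finger_gap: 0.4
```

send_rows(offset=[[0.1,0,0],[0.1,0,0],[0,0,0]], dr=[[0,0,0],[0,0,0],[0,0,0]], grip=[0,0,0])

```text
time: 20.52
tool_pos: [512.8, -159.9, 96.6]
tcp_rot: [111.4, 90.0, -21.6]
ft_force: [1.0, -0.5, 0.5]
finger_gap: 0.1
```

send_rows(offset=[[0.1,0,0],[0.1,0,0]], dr=[[0,0,0],[0,0,0]], grip=[0,0])

```text
time: 20.78
tool_pos: [512.9, -159.9, 94.7]
tcp_rot: [111.5, 90.0, -21.5]
ft_force: [0.4, 0.1, 2.6]
finger_gap: -0.1
```

send_rows(offset=[[0.1,0,0]], dr=[[0,0,0]], grip=[0])

```text
time: 20.9
tool_pos: [512.8, -159.8, 93.6]
tcp_rot: [111.1, 90.0, -21.9]
ft_force: [1.4, -0.5, 2.3]
finger_gap: -0.2
```

```bash
python3 st.py;python3 - <<'E'
from h import *
from bench import snapshot,r
w=snapshot("side"); p=w["pixels"][:,:,::-1][170:300,190:350]
cv2.imwrite(f"pics/side7.png",cv2.resize(p,None,fx=4.5,fy=4.5,interpolation=cv2.INTER_CUBIC))
E
```

```text
t 20.9 pos [ 512.842 -159.849   93.631] jawyaw -43.00018544404139 j6 20.218623597874906 F [ 1.352 -0.492  2.326] T [-0.112 -0.2   -0.023] gap -0.233777739506108
```

View pics/side7.png

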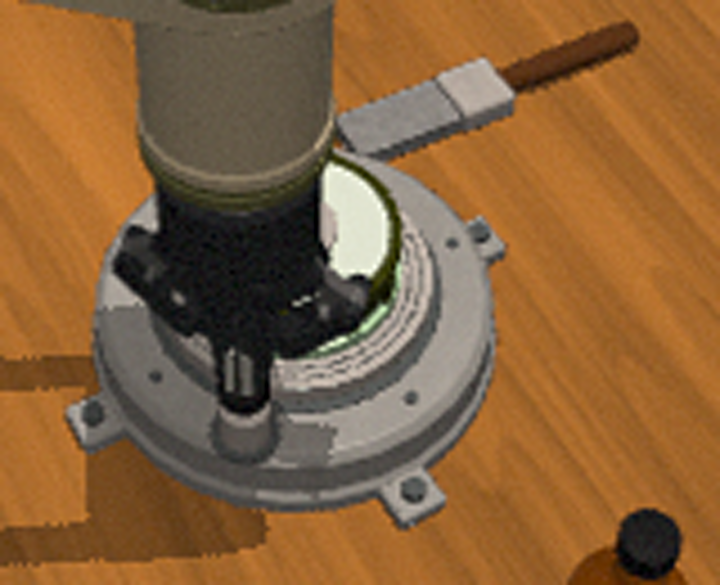

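send_rows(offset=[[0.1,0,0],[0.1,0,0],[0,0,0]], dr=[[0,0,0],[0,0,0],[0,0,0]], grip=[0,0,0])

```text
time: 21.32
tool_pos: [512.6, -159.8, 91.5]
tcp_rot: [-56.2, 90.0, 170.8]
ft_force: [1.2, 0.1, 1.3]
finger_gap: 0.2
```

send_rows(offset=[[0.1,0,0],[0.1,0,0],[0,0,0]], dr=[[0,0,0],[0,0,0],[0,0,0]], grip=[0,0,0])

```text
time: 21.7
tool_pos: [512.5, -159.7, 89.4]
tcp_rot: [-73.2, 90.0, 153.8]
ft_force: [1.5, -0.4, 1.3]
finger_gap: 0.2
```

send_rows(offset=[[0.08,0,0],[0,0,0]], dr=[[0,0,0],[0,0,0]], grip=[0,0])

```text
time: 21.95
tool_pos: [512.5, -159.7, 88.6]
tcp_rot: [-68.8, 90.0, 158.2]
ft_force: [0.3, 0.2, 1.3]
finger_gap: -0.2
```

send_rows(offset=[[0.05,0,0],[0,0,0]], dr=[[0,0,0],[0,0,0]], grip=[0,0])

```text
time: 22.2
tool_pos: [512.5, -159.7, 88.2]
tcp_rot: [-71.0, 90.0, 156.0]
ft_force: [-0.1, -0.6, 0.8]
finger_gap: 0.1
```

send_rows(offset=[[0.05,0,0],[0,0,0]], dr=[[0,0,0],[0,0,0]], grip=[0,0])

```text
time: 22.45
tool_pos: [512.6, -159.7, 88.0]
tcp_rot: [-62.5, 90.0, 164.5]
ft_force: [-1.1, 1.3, 4.8]
finger_gap: -0.0
```

Force is starting to rise at z=88.0, where the stop should be; I'll make the seat firm.

send_rows(offset=[[0.05,0,0],[0,0,0]], dr=[[0,0,0],[0,0,0]], grip=[0,0])

```text
time: 22.7
tool_pos: [512.7, -159.8, 88.0]
tcp_rot: [-26.2, 90.0, -159.2]
ft_force: [-3.2, 1.9, 8.7]
finger_gap: -0.1
```

send_rows(offset=[[0.05,0,0],[0,0,0]], dr=[[0,0,0],[0,0,0]], grip=[0,0])

```text
time: 22.95
tool_pos: [512.7, -159.8, 88.0]
tcp_rot: [6.8, 90.0, -126.2]
ft_force: [-5.5, 2.1, 12.9]
finger_gap: 0.2
```

Stop reached at 88.0 mm (12 mm travel), with a press of about 13 N. Now straight up and away.

send_rows(offset=[[-0.5,0,0],[-2,0,0],[-3,0,0],[-4,0,0],[-4,0,0]], dr=[[0,0,0],[0,0,0],[0,0,0],[0,0,0],[0,0,0]], grip=[0,0,0,0,0])

```text
time: 23.58
tool_pos: [512.2, -159.6, 222.4]
tcp_rot: [-72.1, 89.9, 154.9]
ft_force: [-0.1, -0.7, -0.1]
finger_gap: 0.1
```

send_rows(offset=[[0,0,0],[0,0,0],[0,0,0]], dr=[[0,0,0],[0,0,0],[0,0,0]], grip=[0,0,0])

```text
time: 23.95
tool_pos: [511.7, -159.4, 219.9]
tcp_rot: [-70.2, 89.8, 156.8]
ft_force: [-0.3, 0.2, -0.6]
finger_gap: 0.1
```

```bash
python3 st.py;python3 - <<'E'
from h import *
from bench import snapshot,r
w=snapshot("side"); p=w["pixels"][:,:,::-1][170:300,190:350]
for z in (100,88): print(z,[ (a-b)*4.5 for a,b in zip(proj(w,(513,-159.7,z),"side"),(190,170))])
cv2.imwrite(f"pics/side8.png",cv2.resize(p,None,fx=4.5,fy=4.5,interpolation=cv2.INTER_CUBIC))
w=snapshot("scene"); cv2.imwrite("pics/scene8.png",cv2.resize(w["pixels"][:,:,::-1][140:260,120:290],None,fx=4.5,fy=4.5,interpolation=cv2.INTER_CUBIC))
E
```

```text
t 23.95 pos [ 511.71  -159.378  219.853] jawyaw -42.99950314497026 j6 20.216719430384707 F [-0.314  0.157 -0.629] T [ 0.032 -0.022 -0.059] gap 0.0821924652450396
100 [np.float64(243.3455594845169), np.float64(374.2836032852431)]
88 [np.float64(243.71348370220642), np.float64(387.4944393085334)]
```

View pics/side8.png

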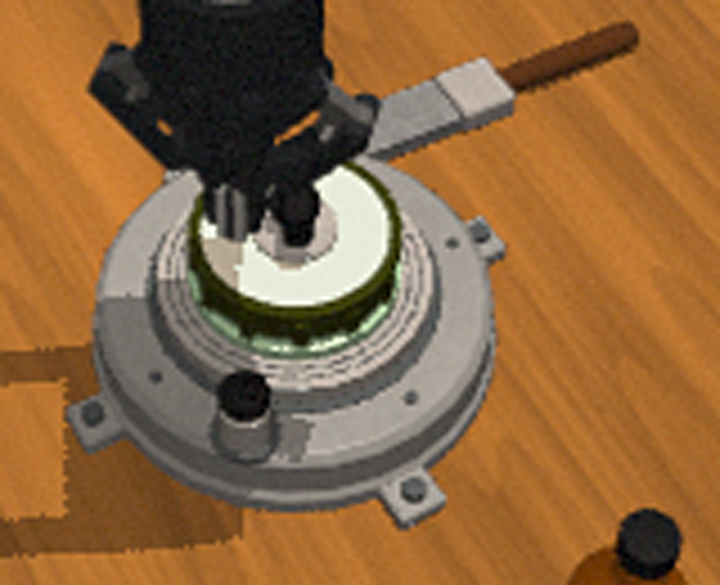

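View pics/scene8.png

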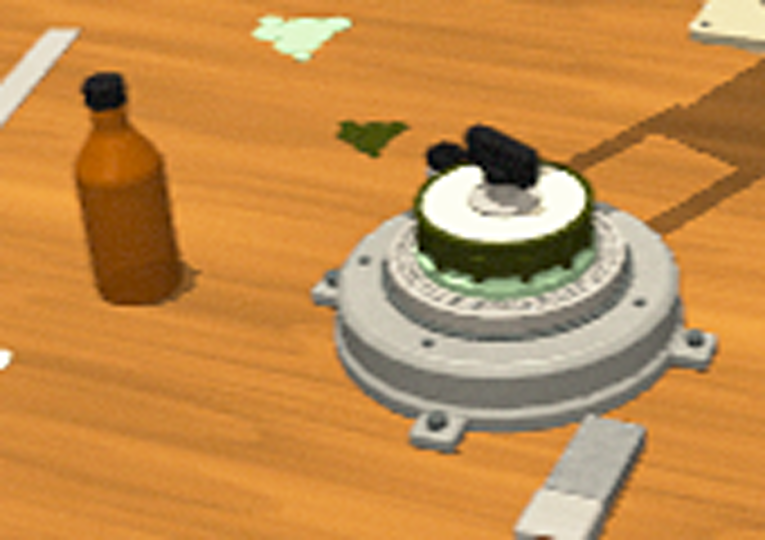

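```bash
python3 -c "
from bench import workorder
print(workorder.hand_in())"
```

```text
the job is handed in; nothing more can be done
None
```

I turned the tower about 54° by the knob to an index stop, let go, and pushed the lock pin fully home. I handed the job in at about 24 s of the 64 s allowed.

- **Finding the stop:** The resisting torque fell from about 0.85 to 0.13 N m, then rose to 1.1 N m just past the centre. I turned back about 1° to the centre before opening the fingers.
- **Locking:** The pin took 1–3 N down past the depth where it would have stopped high. It then stopped firmly with its head top at 88.0 mm, which is the full 12 mm of travel, under about 13 N.
- **After retreating:** The pictures show the pin head lowered and the bottle and brush where they were. The arm is clear, with no force on it. The jar was not in the last pictures, but the arm never went near it.

**One disagreement:** While turning, the drag read 0.8–0.9 N m, not the stated 0.2–0.4. The excess probably came from side load, because the grip was slightly off the axis. The drop and rise at the notch were still clear against it.

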